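# Feed a padlock body into the marking machine with the push stick

### The arm

A 7-joint arm with a two-finger parallel gripper is mounted at the origin on the work surface. World frame = base frame: x ahead of the robot, y to its left, z up, the work surface at z = 0. Lengths are in mm, angles in rad, forces in N, time in s.
With the tool pointing down it reaches from about 425 to 950 mm from the base axis. Payload 4.7 kg.
Tool frame: the origin (TCP) lies on the centre line of the jaws, within the pads' length; the fingertips stand 17 mm ahead of it and the grasp point (between the pads) lies 2 mm behind it (nose_length is the distance from the TCP to the fingertips, in mm); z points along the fingers, y is the line along which they close (so a half turn about z gives the same grasp; the last joint's range is limited). The gripper opens to 85 mm and grips with 20 to 120 N. Pads are 22 mm wide; open, the fingers measure 114 mm over their backs; the gripper's body (76 mm by 85 mm) begins 54 mm behind the grasp point. The pads swing forward as they close: fully open they stand 13 mm farther back than shut.
Start: joints at [-1.338, 0.469, -0.049, 1.532, 0.024, 1.141, -0.082], TCP at [174.661, 652.03, 214.835] pointing down, gripper open.
Joint ranges: [-2.59, 2.59], [-0.33, 1.99], [-1.39, 1.29], [0.1, 2.45], [-1.04, 4.18], [0.21, 1.99], [-2.66, 2.66]. Speed limits (rad/s): [2.57, 2.57, 3.14, 3.14, 3.14, 3.14, 3.14].

### API

Orientations are given as a unit quaternion [x, y, z, w].
In Python, from station import * gives the robot as it stands.
- The arm moves only by the tool arm_command, never from a script. Its arguments are lists of equal length, an entry for each row: "translation": the shift along the world's x, y, z in m, a list of three; "dr": the turn, a rotation vector about the world's x, y, z in degrees, a list of three. A call has 1 to 5 rows; each row shifts and turns the commanded pose from where the row before left it; what a row does not reach is not made up. A row lasts 1/12 s, in which the tool goes at most 41.7 mm and 7.16 degrees, less where a joint would pass 70% of its speed; a pose out of reach is approached as far as the arm can. A call is refused whole if a number of a shift passes 0.0417 or a number of a turn 7.16, either way. A call with a gripper value outside its range is refused whole. "claw" is the finger opening in m, from 0 to 0.0854, set as the call begins (left out, the last holds). The fingers move at their own pace and stop on an object; the grip force is fixed at half the most. Time passes only in rows, so rows that do not move let the fingers close. It gives the time, the measured TCP pose, the force, the opening and the grip force at its end, in the units of the state.
- observe(): the state, without advancing time (a new reading comes with each control period).
- capture(name): name is "scene" or "side" or "wrist"; returns a dict with "image" (480x640x3 uint8, blue, green, red), "K" (3x3 intrinsics, pixels), "world_to_cam" (4x4, takes a point from world to camera coordinates). Camera axes: x right, y down, z forward; pixel columns grow to the right and rows downward; lengths in mm; the calibration is good to about 2 mm. A picture is of the moment at which its call begins. There is no depth.
- hand_in(): hands the job in; it is judged then, once.
The state is a dict: "time_s": time; "joint_positions": joint angles; "qd": joint speeds; "joint_torque": joint torques, N m; "tcp_pos": TCP position; "tcp_rot": TCP orientation; "wrist_force": force on the tool from outside, world axes, zero at the start; "wrist_torque": the same for the moment, N m; "gripper_width": finger opening in mm; "finger_force": force on a finger pad.
Only numpy, scipy, OpenCV 4.12 (cv2) and the standard library are available. Lean on these libraries where they do the work, as an engineer would, in place of code of your own. Each camera call takes 0.05 s, during which the arm holds its last target. There are 200 camera calls.

### The job

Take the wooden push stick and use it to push the brass padlock body that lies on the marking machine's bed in through the low opening under the guard, until it is pressed firmly home against the stop hidden inside. Ease it home by feel and do not shift the stop, which is only lightly clamped; keep the fingers off the brass and leave everything else where it is. Then draw the stick out and lay it flat on its rubber mat again, handle up.

Things in the scene. Friction and masses are not known exactly. Their poses are not given: they have to be found in the camera images.
- marker: Grey marking machine, fixed. +x is the feed direction, z up; origin on the bench, under the guard's front edge, mid-lane. Steel bed 130 mm wide, top 12 mm over the bench, from x = -240 mm. Guard x = 0 to 120 mm, 130 mm wide, top 72 mm over the bench, roof clear to x = 70 mm, then closed; behind it the head, x = 120 to 290 mm, 200 mm wide, 220 mm high.
- lane (a point): Point on the bed's top, mid-lane, at x = -70 mm of the machine, where the lane begins: two dark rails 8 mm high, a flared mouth about 60 mm wide here narrowing to 49 mm at x = -30 mm, then parallel to past the stop. Axes as the machine's.
- opening (a point): Centre of the low opening under the guard's front plate (x = 0 of the machine, 22 mm above the bench); it is 20 mm high above the bed and wider than the lane. Axes as the machine's.
- roller (a point): Place of a sprung rubber roller under the guard, 62 mm behind the guard's front edge. It does not turn; it rides up 4 mm onto the 16 mm high work and presses it down, so that from there on the feed drags at 4 to 11 N (before it 1 to 5 N), differently each time.
- stop (a joint): Shift (m) of the steel stop under the guard along the feed from where it is clamped; reads 0 at the start, 0.0015 or more spoils the setting. Where it is clamped is hidden under the closed roof and differs each time: its face is 82 to 109 mm behind the guard's front edge. The clamp is light: with over about 14 N on the stop (beyond the feed's drag) it slides away; 4 N for a third of a second seats the work.
- feeler (a joint): Light sprung pin, about 1 N, that stands 4 mm proud of the stop's face: 0 out, 0.004 (m) pressed flush with the face, when the work is home; it is home within 2 mm when this reads over 0.002. Hidden too. The roller's grip keeps the work in place against it.
- piece_center (a point): Centre of the work: solid brass padlock body without shackle, block 60 mm long (its x) by 44 mm wide (y) by 16 mm high, 0.24 to 0.5 kg, lying on the machine's bed before the flared mouth, its length nearly along the feed; +x end goes in first. Home, its front end is flat on the stop.
- stick_grip (a point): Centre of the handle of the plywood push stick: handle block 60 mm long (x) by 24 mm wide (y), from 10 mm to 55 mm above the stick's underside (this point 32.5 mm above it), standing on a flat bar 10 mm thick, 24 mm wide, which runs from 40 mm behind this point to 125 mm ahead (+x) of it. Lies on the mat. About 0.11 kg.
- stick_nose (a point): Middle of the square front end of the push stick's bar, 5 mm above its underside, 125 mm ahead of stick_grip; the face that pushes. Axes as the stick's.
- mat: Black rubber mat, fixed, 260 mm (x) by 220 mm (y), 3 mm thick; origin at the centre of its underside.
- twin: Second brass padlock body like the work, 60 x 44 x 16 mm, lying on the bench itself, on the robot side of the machine; not to be moved. Origin at the centre of its underside.
- padlock: Closed padlock lying flat, brass body 46 x 50 x 20 mm with steel shackle; bystander. Origin under its body's centre.
- screwdriver: Screwdriver lying on the bench, bystander.
- brush: Brush lying on the bench, bystander.
- oil: Oil can, 48 mm across, 120 mm high, bystander.
- tray: Open cardboard tray 120 x 160 x 45 mm, bystander.
- keys: Two loose keys about 50 mm long, 8 mm high, bystander.
Not all that is in view belongs to the job. What is shaped like the part that bears piece_center but green, purple or turquoise is not meant.

How it is judged:
By the outcome, as a careful person would: the job done as asked, in the order asked, and still so for the second after the job is handed in, with the robot touching nothing.
It also fails if it takes over 67 s, if anything falls off the work surface, if the arm or the gripper's body presses on something with over 40 N, if the wrist force passes 120 N, or if a joint passes its speed limit or range.

## Working session

There is one attempt and no reset: what is moved stays moved. The work goes in short steps, Python scripts to look and compute and a tool call to move; the robot and the scene stay as the last step left them, time stands still between calls to the robot, and variables do not carry over. Pictures are saved under pics/ and viewed, at most 10 in all, crops included, and the job is handed in when it is done.

Besides the shell and the picture viewer there is one more tool, called by a JSON object that holds its "name" and its "arguments". arm_command: Moves the arm, as the interface text tells. Its arguments: {"type":"object","properties":{"translation":{"type":"array","items":{"type":"array","items":{"type":"number"}}},"dr":{"type":"array","items":{"type":"array","items":{"type":"number"}}},"claw":{"type":"number"}},"required":["translation","dr"]}

```bash
mkdir -p pics; ls
python3 - <<'E'
from station import *
import cv2,json
s=observe();print({k:s[k] for k in s})
for n in ("scene","side"):
    c=capture(n);cv2.imwrite(f"pics/{n}0.png",c["image"]);print(n,c["K"],c["world_to_cam"])
E
```

```text
pics
{'time_s': 0.0, 'joint_positions': array([-1.33790214,  0.46940676, -0.04861211,  1.53368321,  0.02411208,
        1.14101609, -0.08230378]), 'qd': array([-0.00105392,  0.00102973, -0.00047941, -0.00233442, -0.00086511,
       -0.00180721,  0.00055634]), 'joint_torque': array([ 3.77732731e-04, -5.10314906e+01, -4.68102051e-02, -2.37707698e+01,
        1.06018782e-02,  7.69191014e-03,  7.34125848e-06]), 'tcp_pos': array([174.52415058, 651.40928272, 213.78943724]), 'tcp_rot': array([ 1.30499771e-01,  9.91447871e-01, -9.59513021e-04, -8.85136770e-05]), 'wrist_force': array([ 0.28847208,  0.8221005 , -0.06650133]), 'wrist_torque': array([ 0.05673836, -0.04137157,  0.04218136]), 'finger_force': 0.0, 'gripper_width': 85.41265738228867}
scene [[457.33179736   0.         319.28741028]
 [  0.         457.33179736 233.89978877]
 [  0.           0.           1.        ]] [[-9.84234140e-02  9.95144625e-01 -7.99854176e-05  2.88696767e+01]
 [ 7.80852312e-01  7.71792994e-02 -6.19929854e-01 -3.71973533e+02]
 [-6.16913689e-01 -6.10780695e-02 -7.84657231e-01  1.18533288e+03]
 [ 0.00000000e+00  0.00000000e+00  0.00000000e+00  1.00000000e+00]]
side [[516.41917114   0.         326.30277108]
 [  0.         516.41917114 238.51949128]
 [  0.           0.           1.        ]] [[-9.97025999e-01 -7.62298831e-02  1.13208764e-02  5.19412201e+02]
 [-5.68182776e-02  6.27856711e-01 -7.76252300e-01  5.95543522e+01]
 [ 5.20657339e-02 -7.74586958e-01 -6.30320716e-01  9.97225256e+02]
 [ 0.00000000e+00  0.00000000e+00  0.00000000e+00  1.00000000e+00]]
```

View pics/scene0.png

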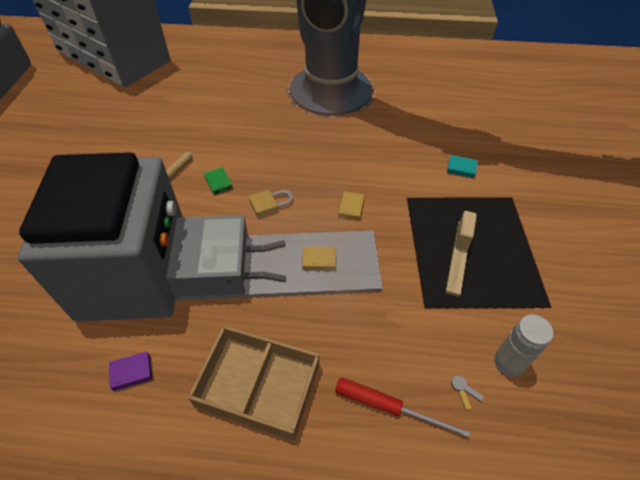

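View pics/side0.png

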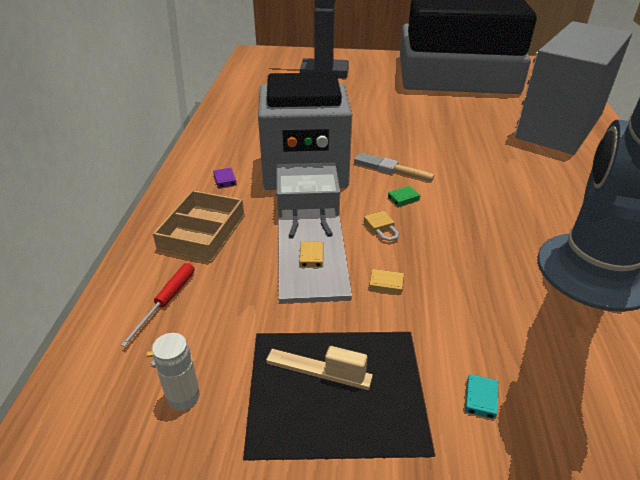

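```bash
cat > h.py <<'E'
from station import *
import cv2,numpy as np
def ray(c,u,v,z):
    """world point on plane z at pixel (u,v)"""
    M=np.array(c["world_to_cam"]);R=M[:3,:3];o=-R.T@M[:3,3]
    d=R.T@np.linalg.inv(c["K"])@np.array([u,v,1.]);return o+d*(z-o[2])/d[2]
def proj(c,P):
    M=np.array(c["world_to_cam"]);p=c["K"]@(M[:3,:3]@np.array(P,float)+M[:3,3]);return p[:2]/p[2]
def crop(im,x0,y0,w,h,k): return cv2.resize(im[y0:y0+h,x0:x0+w],None,fx=k,fy=k,interpolation=cv2.INTER_CUBIC)
E
python3 - <<'E'
from h import *
a=cv2.imread("pics/scene0.png");
cv2.imwrite("pics/c1.png",crop(a,230,210,160,100,5))
cv2.imwrite("pics/c2.png",np.hstack([crop(a,430,200,66,100,6),cv2.copyMakeBorder(crop(cv2.imread("pics/side0.png"),260,340,120,50,3.3),0,435,0,0,cv2.BORDER_CONSTANT)[:600]]))
E
```

```text
(no output)
```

View pics/c1.png

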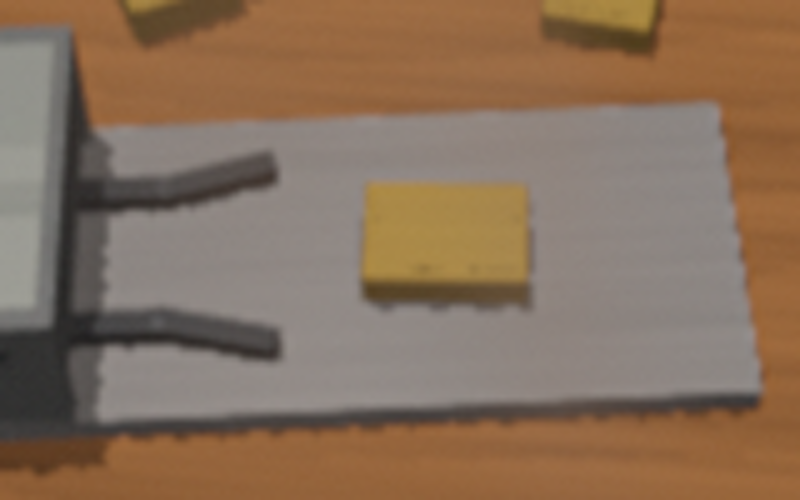

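View pics/c2.png

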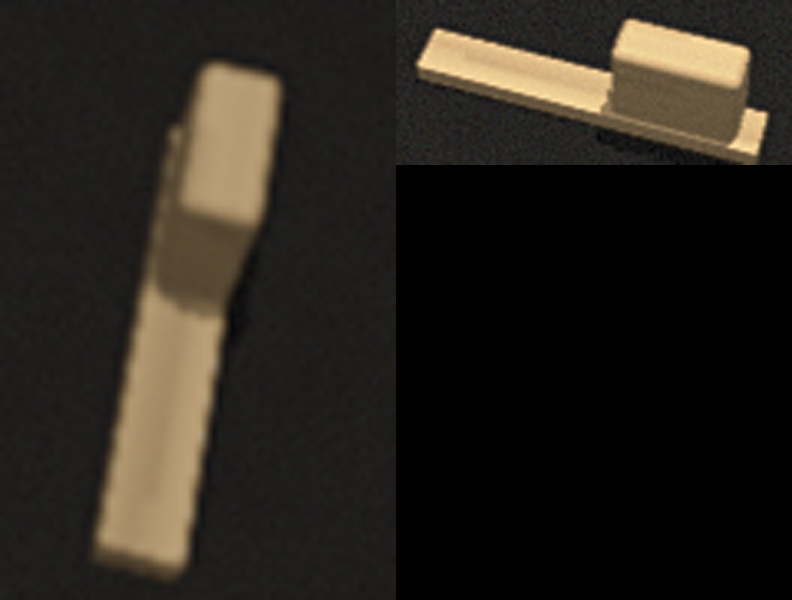

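Run:
```python
from h import *
c=capture("scene")
def f(P,x0,y0,k,z): return np.array([ray(c,x0+(x+.5)/k-.5,y0+(y+.5)/k-.5,z)[:2] for x,y in P]).round(1)
p=f([(366,183),(527,183),(530,282),(362,282)],230,210,5,28);print("piece",p.tolist(),p.mean(0))
d=(p[0]+p[3]-p[1]-p[2]);print("ang",np.degrees(np.arctan2(d[1],d[0])))
b=f([(718,103),(758,395),(100,127),(100,424)],230,210,5,12);print("bed",b.tolist())
for i,j in((0,2),(1,3)):
  d=b[j]-b[i];print(np.degrees(np.arctan2(d[1],d[0])))
d=b[1]-b[0];print("end",np.degrees(np.arctan2(d[1],d[0])),np.hypot(*d),b[:2].mean(0))
r=f([(272,158),(278,348),(85,190),(85,327)],230,210,5,20);print("rails",r.tolist())
h=f([(202,62),(283,80),(260,222),(180,208)],430,200,6,58);print("handle",h.tolist(),h.mean(0))
d=(h[2]+h[3]-h[0]-h[1]);print("ang",np.degrees(np.arctan2(d[1],d[0])))
n=f([(98,548),(187,570)],430,200,6,13);print("nose",n.tolist(),n.mean(0)); d=n.mean(0)-h.mean(0);print(np.hypot(*d),np.degrees(np.arctan2(d[1],d[0])))
m=np.array([ray(c,u,v,3)[:2] for u,v in ((408,198),(514,198),(548,304),(425,305))]).round(1);print("mat",m.tolist(),m.mean(0))
c=capture("side")
n=f([(437-396,30),(417-396,66)],260,340,3.3,13);print("nose2",n.tolist(),n.mean(0))
h=f([(628-396,18),(749-396,47),(738-396,86),(614-396,53)],260,340,3.3,58);print("handle2",h.tolist(),h.mean(0))
```

```text
piece [[528.2, -7.1], [522.4, 51.6], [565.9, 56.0], [571.8, -3.3]] [547.075  24.3  ]
ang -84.33748588076399
bed [[464.8, 121.4], [594.8, 138.7], [499.8, -113.5], [629.0, -88.3]]
-81.52530144767353
-81.43221045634773
end 7.580208273786235 131.1460636084819 [529.8  130.05]
rails [[514.1, -44.5], [597.1, -30.1], [535.7, -111.1], [595.1, -99.3]]
handle [[437.1, 284.0], [442.1, 308.2], [499.4, 295.1], [496.3, 271.9]] [468.725 289.8  ]
ang -12.205548027871725
nose [[589.1, 250.8], [594.0, 275.9]] [591.55 263.35]
125.64069056241293 -12.152884133400844
mat [[364.7, 191.5], [343.1, 409.8], [591.9, 427.4], [614.8, 215.4]] [478.625 311.025]
nose2 [[588.3, 254.2], [594.4, 276.2]] [591.35 265.2 ]
handle2 [[495.1, 275.7], [440.1, 287.4], [444.5, 309.1], [499.9, 295.9]] [469.9   292.025]
```

{"name": "arm_command", "arguments": {"translation": [[0.0246, -0.0301, 0], [0.0246, -0.0301, 0], [0.0246, -0.0301, 0], [0.0246, -0.0301, 0], [0.0246, -0.0301, 0]], "dr": [[0, 0, 2.8], [0, 0, 0], [0, 0, 0], [0, 0, 0], [0, 0, 0]], "claw": 0.0854}}

```text
time_s: 0.62
tcp_pos: [298.5, 499.8, 214.7]
tcp_rot: [0.106, 0.994, -0.0, -0.0]
wrist_force: [0.9, -0.4, 0.9]
gripper_width: 85.7
finger_force: 0.0
```

{"name": "arm_command", "arguments": {"translation": [[0.0246, -0.0301, -0.01], [0.0246, -0.0301, -0.01], [0.0246, -0.0301, -0.015], [0.0246, -0.0301, -0.015], [0.0246, -0.0301, -0.015]], "dr": [[0, 0, 0], [0, 0, 0], [0, 0, 0], [0, 0, 0], [0, 0, 0]]}}

```text
time_s: 1.03
tcp_pos: [421.5, 349.4, 149.5]
tcp_rot: [0.106, 0.994, 0.0, 0.0]
wrist_force: [0.2, 0.9, 0.5]
gripper_width: 85.3
finger_force: 0.0
```

{"name": "arm_command", "arguments": {"translation": [[0.0246, -0.0301, 0], [0.0241, -0.03, 0], [0, 0, 0], [0, 0, 0]], "dr": [[0, 0, 0], [0, 0, 0], [0, 0, 0], [0, 0, 0]]}}

```text
time_s: 1.37
tcp_pos: [471.1, 288.2, 149.7]
tcp_rot: [0.109, 0.994, -0.0, 0.0]
wrist_force: [0.7, 0.8, 0.1]
gripper_width: 85.5
finger_force: 0.0
```

Run:
```python
from h import *
c=capture("wrist");s=observe();print(s["tcp_pos"],s["tcp_rot"],s["wrist_force"])
im=c["image"].copy();cv2.imwrite("pics/w1.png",im)
print(proj(c,[469.3,290.9,58]),proj(c,[591.5,264.3,13]))
```

```text
[469.6150053  290.39000483 149.74112775] [ 1.07242153e-01  9.94232909e-01  8.03380306e-05 -1.93185072e-04] [-0.61386887  0.46879414  0.27467212]
[324.827314   233.99045102] [324.91858462 359.93467776]
```

View pics/w1.png

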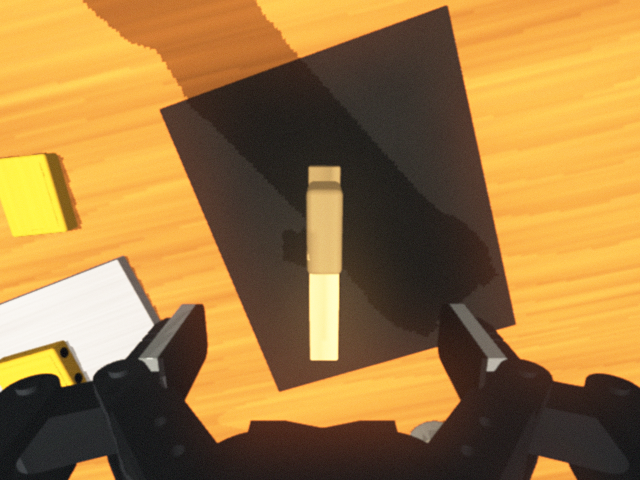

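{"name": "arm_command", "arguments": {"translation": [[0, 0, -0.035], [0, 0, -0.035], [0, 0, -0.03], [0, 0, -0.011], [0, 0, 0]], "dr": [[0, 0, 0], [0, 0, 0], [0, 0, 0], [0, 0, 0], [0, 0, 0]]}}

```text
time_s: 1.83
tcp_pos: [466.4, 291.3, 36.3]
tcp_rot: [0.105, 0.994, -0.002, -0.003]
wrist_force: [-0.7, 0.2, -0.4]
gripper_width: 85.6
finger_force: 0.0
```

{"name": "arm_command", "arguments": {"translation": [[0, 0, 0], [0, 0, 0], [0, 0, 0], [0, 0, 0], [0, 0, 0]], "dr": [[0, 0, 0], [0, 0, 0], [0, 0, 0], [0, 0, 0], [0, 0, 0]], "claw": 0.0}}

```text
time_s: 2.25
tcp_pos: [470.0, 291.4, 40.1]
tcp_rot: [0.106, 0.994, 0.001, 0.001]
wrist_force: [0.9, -0.3, 0.3]
gripper_width: 25.1
finger_force: 0.0
```

{"name": "arm_command", "arguments": {"translation": [[0, 0, 0], [0, 0, 0], [0, 0, 0], [0, 0, 0], [0, 0, 0]], "dr": [[0, 0, 0], [0, 0, 0], [0, 0, 0], [0, 0, 0], [0, 0, 0]]}}

```text
time_s: 2.67
tcp_pos: [469.9, 291.2, 40.3]
tcp_rot: [0.106, 0.994, 0.001, 0.001]
wrist_force: [-1.8, -0.7, 7.5]
gripper_width: 20.0
finger_force: 58.5
```

{"name": "arm_command", "arguments": {"translation": [[0, 0, 0.01], [0, 0, 0.02], [0, 0, 0.02], [0, 0, 0.01], [0, 0, 0]], "dr": [[0, 0, 0], [0, 0, 0], [0, 0, 0], [0, 0, 0], [0, 0, 0]]}}

```text
time_s: 3.08
tcp_pos: [471.0, 291.9, 101.6]
tcp_rot: [0.106, 0.994, 0.002, 0.002]
wrist_force: [-0.7, 0.2, -0.5]
gripper_width: 20.0
finger_force: 58.8
```

{"name": "arm_command", "arguments": {"translation": [[0.005, -0.009, 0], [0.005, -0.009, 0], [0.005, -0.009, 0], [0.005, -0.009, 0], [0.005, -0.009, 0]], "dr": [[0, 0, -7], [0, 0, -7], [0, 0, -7], [0, 0, -7], [0, 0, -7]]}}

```text
time_s: 3.5
tcp_pos: [493.9, 245.1, 97.9]
tcp_rot: [0.403, 0.915, -0.001, -0.0]
wrist_force: [0.0, -0.1, -1.3]
gripper_width: 19.7
finger_force: 58.8
```

{"name": "arm_command", "arguments": {"translation": [[0.005, -0.009, 0], [0.005, -0.009, 0], [0.005, -0.009, 0], [0.005, -0.009, 0], [0.006, -0.008, 0]], "dr": [[0, 0, -7], [0, 0, -7], [0, 0, -7], [0, 0, -7], [0, 0, -6.5]]}}

```text
time_s: 3.92
tcp_pos: [519.6, 201.0, 97.8]
tcp_rot: [0.656, 0.754, -0.001, -0.0]
wrist_force: [0.0, -0.2, -2.1]
gripper_width: 19.8
finger_force: 58.7
```

{"name": "arm_command", "arguments": {"translation": [[0, 0, 0], [0, 0, 0], [0, 0, 0]], "dr": [[0, 0, 0], [0, 0, 0], [0, 0, 0]]}}

```text
time_s: 4.17
tcp_pos: [519.5, 202.6, 98.3]
tcp_rot: [0.653, 0.757, -0.0, -0.0]
wrist_force: [-0.3, 0.6, -0.3]
gripper_width: 19.9
finger_force: 58.8
```

Run:
```python
from h import *
c=capture("scene");d=capture("side")
s=observe();print(s["tcp_pos"],s["tcp_rot"],s["wrist_force"],s["gripper_width"])
cv2.imwrite("pics/s1.png",np.vstack([crop(c["image"],220,180,200,130,3),crop(d["image"],230,180,200,100,3)])[:600])
cv2.imwrite("pics/sc_full1.png",c["image"]);cv2.imwrite("pics/sd_full1.png",d["image"])
```

```text
[519.67092959 202.7614221   98.51585504] [ 6.53015411e-01  7.57344500e-01 -1.27067807e-04 -4.07493933e-04] [ 0.0509379   0.50173141 -0.54689071] 19.907544654275846
```

View pics/s1.png

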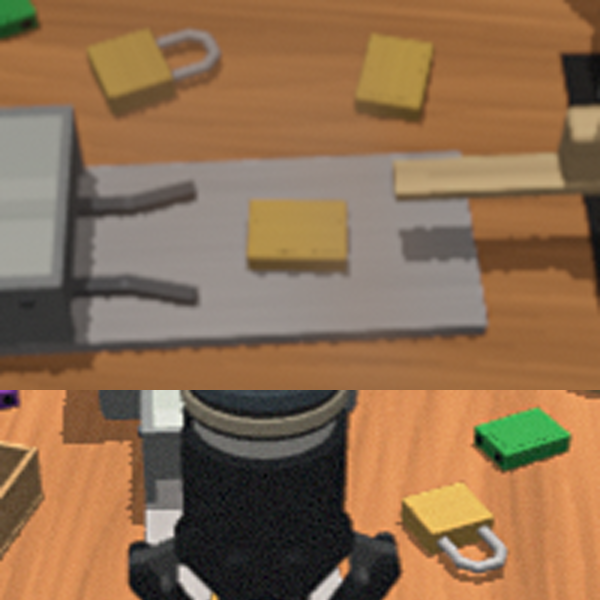

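Run:
```python
from h import *
c=capture("scene")
for x,y in ((395,162),(397,192)):
    print(ray(c,220+(x+.5)/3-.5,180+(y+.5)/3-.5,71))
print("pred nose",np.array([519.7,202.7])+125*np.array([.1459,-.9893]))
for z in (66,71,76):print(proj(c,[537.9,79,z]))
```

```text
[524.37751418  79.27914899  71.        ]
[546.2105827   81.63380092  71.        ]
pred nose [537.9375  79.0375]
[350.58733222 241.49176657]
[350.74196269 239.74163527]
[350.89813089 237.97409978]
```

{"name": "arm_command", "arguments": {"translation": [[0.001, 0, -0.012], [0, 0, -0.012], [0, 0, -0.012], [0, 0, -0.01], [0, 0, 0]], "dr": [[0, 0, 0], [0, 0, 0], [0, 0, 0], [0, 0, 0], [0, 0, 0]]}}

```text
time_s: 4.73
tcp_pos: [519.3, 201.2, 49.8]
tcp_rot: [0.654, 0.757, -0.003, -0.001]
wrist_force: [-0.7, 0.7, -1.0]
gripper_width: 19.9
finger_force: 58.9
```

{"name": "arm_command", "arguments": {"translation": [[0.0006, -0.004, 0], [0.0006, -0.004, 0], [0.0006, -0.004, 0], [0.0006, -0.004, 0], [0, 0, 0]], "dr": [[0, 0, 0], [0, 0, 0], [0, 0, 0], [0, 0, 0], [0, 0, 0]]}}

```text
time_s: 5.15
tcp_pos: [524.4, 184.5, 53.4]
tcp_rot: [0.655, 0.756, 0.0, 0.0]
wrist_force: [-0.1, -1.1, -1.3]
gripper_width: 20.0
finger_force: 58.8
```

Run:
```python
from h import *
c=capture("scene");s=observe();print(s["tcp_pos"],s["tcp_rot"],s["wrist_force"])
cv2.imwrite("pics/s2.png",crop(c["image"],250,210,150,100,5))
```

```text
[524.19028795 185.14488585  53.32311089] [6.54613942e-01 7.55963208e-01 3.88966774e-04 2.50313511e-04] [-0.09310863  0.19118949 -0.63153034]
```

View pics/s2.png

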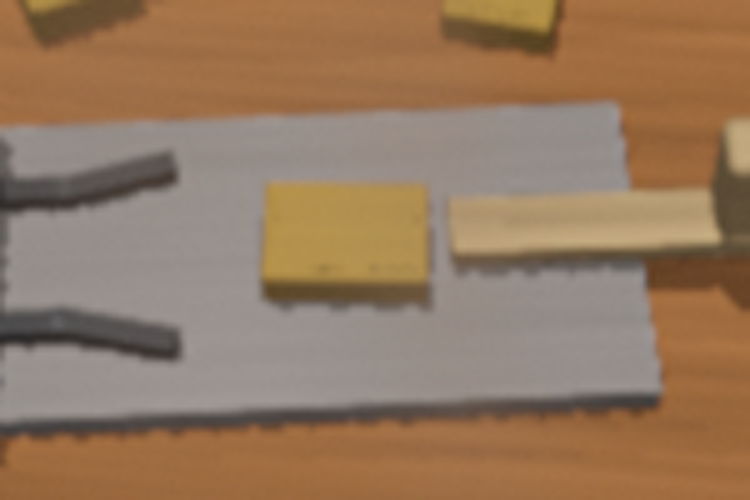

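Run:
```python
from h import *
c=capture("scene")
f=lambda x,y,z:ray(c,250+(x+.5)/5-.5,210+(y+.5)/5-.5,z)[:2]
F=np.array([.1444,-.9895]);L=np.array([.9895,.1444]);Q=np.array([555.2,-37.3])
for n,P in (("nose",[f(449,200,26),f(454,254,26)]),("pieceRear",[f(429,183,28),f(430,282,28)]),("piecefront",[f(266,183,28),f(262,282,28)]),("mouth",[f(174,158,20),f(179,350,20)]),("par",[f(62,186,20),f(62,317,20)]),("bedend",[f(617,103,12),f(659,396,12)])):
    P=np.array(P);m=P.mean(0);print(n,m.round(1),"x",((m-Q)@F-70).round(1),"off",((m-Q)@L).round(1),"w",np.hypot(*(P[1]-P[0])).round(1))
p=np.array([524.3,185]);print((p-Q)@F-70,(p-Q)@L)
```

```text
nose [539.7  61.9] x -170.4 off -1.0 w 24.1
pieceRear [544.1  54.2] x -162.1 off 2.2 w 43.8
piecefront [550.   -5.2] x -102.5 off -0.5 w 43.8
mouth [556.  -36.7] x -70.5 off 0.9 w 85.0
par [559.7 -78. ] x -29.1 off -1.5 w 58.1
bedend [530.  130.1] x -239.2 off -0.8 w 131.6
-294.42781 1.5245699999999096
```

{"name": "arm_command", "arguments": {"translation": [[0.0006, -0.004, 0], [0.0006, -0.004, 0], [0.0006, -0.004, 0], [0.0007, -0.005, 0], [0.0007, -0.005, 0]], "dr": [[0, 0, 0], [0, 0, 0], [0, 0, 0], [0, 0, 0], [0, 0, 0]]}}

```text
time_s: 5.67
tcp_pos: [527.0, 164.5, 53.0]
tcp_rot: [0.654, 0.757, 0.001, -0.0]
wrist_force: [-0.5, 2.6, 0.0]
gripper_width: 19.9
finger_force: 59.0
```

{"name": "arm_command", "arguments": {"translation": [[0.0007, -0.005, 0], [0.0007, -0.005, 0], [0.0007, -0.005, 0], [0.0008, -0.005, 0], [0.0007, -0.005, 0]], "dr": [[0, 0, 0], [0, 0, 0], [0, 0, 0], [0, 0, 0], [0, 0, 0]]}}

```text
time_s: 6.08
tcp_pos: [530.7, 138.4, 52.9]
tcp_rot: [0.654, 0.756, 0.0, 0.0]
wrist_force: [-0.1, 2.4, 1.1]
gripper_width: 19.7
finger_force: 59.1
```

{"name": "arm_command", "arguments": {"translation": [[0.0007, -0.005, 0], [0.0007, -0.005, 0], [0.0007, -0.005, 0], [0.0008, -0.005, 0], [0.0007, -0.005, 0]], "dr": [[0, 0, 0], [0, 0, 0], [0, 0, 0], [0, 0, 0], [0, 0, 0]]}}

```text
time_s: 6.5
tcp_pos: [534.2, 113.4, 52.8]
tcp_rot: [0.654, 0.756, -0.0, -0.0]
wrist_force: [-0.6, 3.1, -0.0]
gripper_width: 19.9
finger_force: 59.1
```

Run:
```python
from h import *
c=capture("scene");s=observe();print(s["tcp_pos"],s["tcp_rot"],s["wrist_force"])
cv2.imwrite("pics/s3.png",crop(c["image"],220,210,150,100,5))
```

```text
[534.3864868  111.86970221  52.8536032 ] [ 6.54677462e-01  7.55908160e-01 -3.14623043e-04  4.19009376e-04] [-0.74971523  1.60889883 -1.15320368]
```

View pics/s3.png

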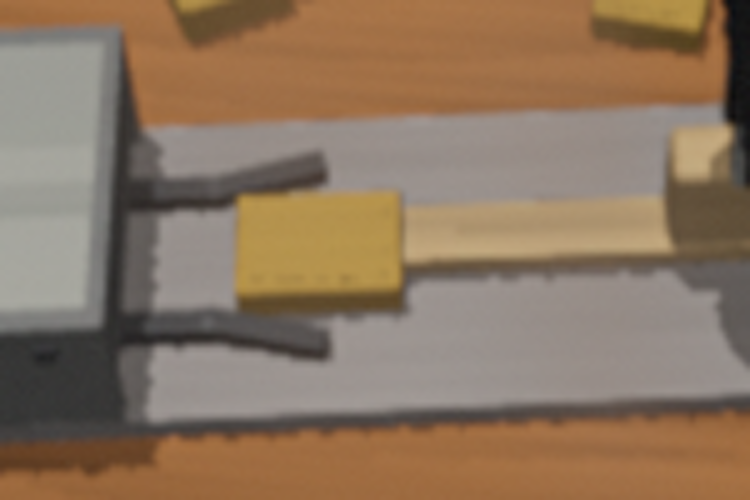

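{"name": "arm_command", "arguments": {"translation": [[0.0007, -0.005, 0], [0.0007, -0.005, 0], [0.0007, -0.005, 0], [0.0008, -0.005, 0], [0.0007, -0.005, 0]], "dr": [[0, 0, 0], [0, 0, 0], [0, 0, 0], [0, 0, 0], [0, 0, 0]]}}

```text
time_s: 6.97
tcp_pos: [537.7, 88.4, 52.8]
tcp_rot: [0.654, 0.756, -0.0, -0.0]
wrist_force: [-0.7, 3.4, -0.4]
gripper_width: 19.8
finger_force: 59.1
```

{"name": "arm_command", "arguments": {"translation": [[0.0007, -0.005, 0], [0.0007, -0.005, 0], [0.0007, -0.005, 0], [0.0008, -0.005, 0], [0.0007, -0.005, 0]], "dr": [[0, 0, 0], [0, 0, 0], [0, 0, 0], [0, 0, 0], [0, 0, 0]]}}

```text
time_s: 7.38
tcp_pos: [541.3, 63.5, 52.8]
tcp_rot: [0.654, 0.756, -0.0, -0.0]
wrist_force: [-1.8, 2.5, 1.0]
gripper_width: 20.0
finger_force: 59.1
```

{"name": "arm_command", "arguments": {"translation": [[0.0007, -0.005, 0], [0.0007, -0.005, 0], [0.0007, -0.005, 0], [0.0008, -0.005, 0], [0.0007, -0.005, 0]], "dr": [[0, 0, 0], [0, 0, 0], [0, 0, 0], [0, 0, 0], [0, 0, 0]]}}

```text
time_s: 7.8
tcp_pos: [545.1, 38.3, 52.8]
tcp_rot: [0.654, 0.756, 0.0, 0.0]
wrist_force: [-0.0, 2.9, -0.7]
gripper_width: 20.1
finger_force: 59.1
```

Run:
```python
from h import *
for i in range(4):
    capture("scene");s=observe();print(s["time_s"],s["tcp_pos"],s["tcp_rot"],s["wrist_force"],s["wrist_torque"],s["joint_torque"].round(2))
```

```text
7.85 [545.30722334  36.78827717  52.92674672] [ 6.54645857e-01  7.55935392e-01 -2.20965609e-04  6.60034136e-04] [-0.50169029  1.70522379  0.00504693] [ 0.50355835  0.12032239 -0.0614656 ] [-8.300e-01 -4.164e+01  4.010e+00 -1.647e+01  2.600e-01 -1.100e-01
  3.000e-02]
7.9 [545.29804526  36.9464005   52.90043447] [ 6.54675629e-01  7.55909455e-01 -2.98617939e-04  7.92009059e-04] [-0.26687129 -0.58257125 -1.67950929] [0.05390621 0.00306121 0.00479859] [ 2.000e-02 -4.250e+01  4.520e+00 -1.663e+01 -2.000e-02  2.000e-02
  5.000e-02]
7.95 [545.26213964  37.20291263  52.83656311] [ 6.54549051e-01  7.56019050e-01 -3.38853688e-04  7.87431564e-04] [-0.7602486  -0.86267713 -0.88304017] [ 0.04712764 -0.00736306 -0.04928447] [ 6.000e-02 -4.260e+01  4.560e+00 -1.667e+01 -1.000e-02  1.000e-02
  2.000e-02]
8.0 [545.14029463  37.55650559  52.77199228] [ 6.54414143e-01  7.56135970e-01 -3.44600525e-04  6.36658512e-04] [-0.20123143  0.85488966 -1.58278865] [ 0.02898316  0.04187821 -0.05981057] [ 1.100e-01 -4.260e+01  4.620e+00 -1.667e+01  2.000e-02 -1.000e-02
  0.000e+00]
```

{"name": "arm_command", "arguments": {"translation": [[0.0004, -0.003, 0], [0.0005, -0.003, 0], [0.0004, -0.003, 0], [0.0004, -0.003, 0], [0.0005, -0.003, 0]], "dr": [[0, 0, 0], [0, 0, 0], [0, 0, 0], [0, 0, 0], [0, 0, 0]]}}

```text
time_s: 8.42
tcp_pos: [547.2, 24.0, 52.9]
tcp_rot: [0.654, 0.757, 0.0, -0.0]
wrist_force: [-0.7, 2.6, 0.9]
gripper_width: 19.7
finger_force: 59.1
```

{"name": "arm_command", "arguments": {"translation": [[0.0004, -0.003, 0], [0.0005, -0.003, 0], [0.0004, -0.003, 0], [0.0004, -0.003, 0], [0.0005, -0.003, 0]], "dr": [[0, 0, 0], [0, 0, 0], [0, 0, 0], [0, 0, 0], [0, 0, 0]]}}

```text
time_s: 8.83
tcp_pos: [549.2, 13.7, 53.1]
tcp_rot: [0.653, 0.758, 0.002, -0.002]
wrist_force: [-1.2, 8.5, 2.2]
gripper_width: 20.0
finger_force: 59.8
```

Run:
```python
from h import *
for i in range(4):
    capture("scene");s=observe();print(s["time_s"],s["tcp_pos"],s["wrist_force"],s["wrist_torque"],s["joint_torque"].round(2))
```

```text
8.8833 [549.34505691  11.70316019  53.13565023] [-1.34785772  6.64113179  3.04070073] [1.68737017 0.26478045 0.01847594] [ 2.470e+00 -4.095e+01  7.100e+00 -1.612e+01  1.260e+00 -6.300e-01
  2.000e-02]
8.9333 [549.34036344  11.37508118  53.12107222] [-1.22877645  8.26392401  2.73129732] [ 1.79464437  0.2889742  -0.05450356] [ 3.970e+00 -4.091e+01  8.420e+00 -1.604e+01  1.500e+00 -7.300e-01
  2.000e-02]
8.9833 [549.31445372  11.39249569  53.08094635] [-1.2418634   7.45946695  2.12945927] [1.70278159 0.32261795 0.03715075] [  4.23 -41.08   8.63 -16.01   1.47  -0.71   0.  ]
9.0333 [549.32670211  11.41514079  53.05697331] [-1.48455819  7.21124758  2.57166437] [1.68087664 0.27765718 0.03579818] [  4.21 -41.09   8.63 -16.     1.46  -0.7    0.  ]
```

{"name": "arm_command", "arguments": {"translation": [[0.0002, -0.0015, 0], [0.0002, -0.0015, 0], [0.0002, -0.0015, 0], [0.0003, -0.0015, 0], [0.0002, -0.0015, 0]], "dr": [[0, 0, 0], [0, 0, 0], [0, 0, 0], [0, 0, 0], [0, 0, 0]]}}

```text
time_s: 9.45
tcp_pos: [550.4, 4.2, 53.0]
tcp_rot: [0.653, 0.757, 0.001, -0.001]
wrist_force: [-1.5, 8.8, 1.9]
gripper_width: 19.7
finger_force: 59.7
```

{"name": "arm_command", "arguments": {"translation": [[0.0001, -0.001, 0], [0.0001, -0.001, 0], [0.0002, -0.001, 0], [0.0001, -0.001, 0], [0.0002, -0.001, 0]], "dr": [[0, 0, 0], [0, 0, 0], [0, 0, 0], [0, 0, 0], [0, 0, 0]]}}

```text
time_s: 9.87
tcp_pos: [551.0, -0.8, 53.0]
tcp_rot: [0.653, 0.757, 0.001, -0.001]
wrist_force: [-1.1, 8.0, 1.7]
gripper_width: 19.7
finger_force: 59.7
```

```bash
cat > o.py <<'E'
from h import *
for i in range(3):
    s=observe();print(s["time_s"],s["tcp_pos"].round(1),s["wrist_force"].round(1),s["wrist_torque"].round(2),s["joint_torque"].round(2)[[0,2]])
    if i<2:capture("side")
E
python3 o.py
```

```text
9.8667 [551.   -0.8  53. ] [-1.1  8.   1.7] [1.88 0.3  0.03] [4.36 8.93]
9.9167 [551.1  -1.2  53. ] [-1.8  8.   1.9] [ 1.79  0.22 -0.01] [4.04 8.54]
9.9667 [551.1  -1.1  53. ] [-1.4  7.9  1.4] [1.69 0.25 0.03] [4.22 8.66]
```

{"name": "arm_command", "arguments": {"translation": [[0.0001, -0.0006, 0], [0.0001, -0.0006, 0], [0.0001, -0.0006, 0], [0.0001, -0.0006, 0], [0, -0.0006, 0]], "dr": [[0, 0, 0], [0, 0, 0], [0, 0, 0], [0, 0, 0], [0, 0, 0]]}}

```text
time_s: 10.38
tcp_pos: [551.4, -3.8, 53.0]
tcp_rot: [0.653, 0.757, 0.001, -0.001]
wrist_force: [-1.0, 8.1, 2.3]
gripper_width: 19.7
finger_force: 59.8
```

```bash
python3 o.py|tail -2
```

```text
10.4333 [551.4  -3.9  53. ] [-0.8  7.4  2.5] [ 1.87  0.31 -0.01] [4.29 8.79]
10.4833 [551.4  -3.9  53. ] [-0.9  8.1  3. ] [ 1.79  0.22 -0.  ] [4.4  8.85]
```

{"name": "arm_command", "arguments": {"translation": [[0.0001, -0.0006, 0], [0.0001, -0.0006, 0], [0.0001, -0.0006, 0], [0.0001, -0.0006, 0], [0, -0.0006, 0]], "dr": [[0, 0, 0], [0, 0, 0], [0, 0, 0], [0, 0, 0], [0, 0, 0]]}}

```text
time_s: 10.9
tcp_pos: [551.8, -6.8, 53.0]
tcp_rot: [0.653, 0.757, 0.001, -0.001]
wrist_force: [-2.1, 7.5, 1.7]
gripper_width: 19.9
finger_force: 59.8
```

```bash
python3 o.py|tail -2
```

```text
10.95 [551.8  -6.9  53. ] [-2.1  7.4  2.1] [ 1.85  0.31 -0.  ] [4.3  8.79]
11.0 [551.8  -6.9  53. ] [-1.5  7.6  1.8] [1.75 0.28 0.04] [4.4  8.86]
```

{"name": "arm_command", "arguments": {"translation": [[0.0001, -0.0006, 0], [0.0001, -0.0006, 0], [0.0001, -0.0006, 0], [0.0001, -0.0006, 0], [0, -0.0006, 0]], "dr": [[0, 0, 0], [0, 0, 0], [0, 0, 0], [0, 0, 0], [0, 0, 0]]}}

```text
time_s: 11.42
tcp_pos: [552.2, -9.8, 53.0]
tcp_rot: [0.653, 0.757, 0.001, -0.001]
wrist_force: [-1.0, 8.0, 2.4]
gripper_width: 20.0
finger_force: 59.8
```

```bash
python3 o.py|tail -2
```

```text
11.4667 [552.2  -9.9  53. ] [-1.3  8.2  3.1] [ 1.86  0.23 -0.01] [4.31 8.81]
11.5167 [552.2  -9.9  53. ] [-1.1  8.3  1.7] [1.79 0.25 0.05] [4.41 8.87]
```

{"name": "arm_command", "arguments": {"translation": [[0.0001, -0.0006, 0], [0.0001, -0.0006, 0], [0.0001, -0.0006, 0], [0.0001, -0.0006, 0], [0, -0.0006, 0]], "dr": [[0, 0, 0], [0, 0, 0], [0, 0, 0], [0, 0, 0], [0, 0, 0]]}}

```text
time_s: 11.93
tcp_pos: [552.6, -12.7, 53.0]
tcp_rot: [0.653, 0.757, 0.001, -0.001]
wrist_force: [-1.4, 8.7, 2.0]
gripper_width: 19.9
finger_force: 59.8
```

```bash
python3 o.py|tail -2
```

```text
11.9833 [552.6 -12.9  53. ] [-1.1  7.5  2.6] [ 1.87  0.24 -0.01] [4.31 8.83]
12.0333 [552.6 -12.9  53. ] [-0.4  7.5  2.3] [ 1.79  0.35 -0.01] [4.42 8.89]
```

{"name": "arm_command", "arguments": {"translation": [[0.0001, -0.0006, 0], [0.0001, -0.0006, 0], [0.0001, -0.0006, 0], [0.0001, -0.0006, 0], [0, -0.0006, 0]], "dr": [[0, 0, 0], [0, 0, 0], [0, 0, 0], [0, 0, 0], [0, 0, 0]]}}

```text
time_s: 12.45
tcp_pos: [553.0, -15.7, 53.0]
tcp_rot: [0.653, 0.757, 0.001, -0.001]
wrist_force: [-1.7, 8.7, 2.9]
gripper_width: 19.7
finger_force: 59.8
```

```bash
python3 o.py|tail -2
```

```text
12.5 [553.  -15.9  53. ] [-1.3  8.3  1.9] [1.88 0.26 0.02] [4.31 8.83]
12.55 [553.  -15.9  53. ] [-0.8  7.   2.9] [ 1.84  0.24 -0.  ] [4.41 8.89]
```

{"name": "arm_command", "arguments": {"translation": [[0.0001, -0.0006, 0], [0.0001, -0.0006, 0], [0.0001, -0.0006, 0], [0.0001, -0.0006, 0], [0, -0.0006, 0]], "dr": [[0, 0, 0], [0, 0, 0], [0, 0, 0], [0, 0, 0], [0, 0, 0]]}}

```text
time_s: 12.97
tcp_pos: [553.3, -18.3, 53.0]
tcp_rot: [0.653, 0.757, 0.001, -0.002]
wrist_force: [-2.2, 9.5, 3.4]
gripper_width: 19.9
finger_force: 59.9
```

```bash
python3 o.py|tail -2
```

```text
13.0167 [553.4 -18.5  53. ] [-1.1  8.3  2.9] [2.02 0.29 0.04] [4.78 9.29]
13.0667 [553.4 -18.4  53. ] [-0.6  8.8  2.5] [1.98 0.25 0.02] [4.85 9.32]
```

{"name": "arm_command", "arguments": {"translation": [[0.0001, -0.0004, 0], [0, -0.0004, 0], [0.0001, -0.0004, 0], [0, -0.0004, 0], [0.0001, -0.0004, 0]], "dr": [[0, 0, 0], [0, 0, 0], [0, 0, 0], [0, 0, 0], [0, 0, 0]]}}

```text
time_s: 13.48
tcp_pos: [553.6, -20.1, 53.0]
tcp_rot: [0.653, 0.757, 0.001, -0.002]
wrist_force: [-0.8, 9.4, 2.4]
gripper_width: 20.0
finger_force: 59.9
```

```bash
python3 o.py|tail -2
```

```text
13.5333 [553.6 -20.3  53. ] [-1.3  9.2  2.1] [2.06 0.31 0.02] [5.   9.48]
13.5833 [553.6 -20.2  53. ] [-0.7  8.1  3.8] [2.05 0.33 0.08] [5.05 9.52]
```

{"name": "arm_command", "arguments": {"translation": [[0.0001, -0.0004, 0], [0, -0.0004, 0], [0.0001, -0.0004, 0], [0, -0.0004, 0], [0.0001, -0.0004, 0]], "dr": [[0, 0, 0], [0, 0, 0], [0, 0, 0], [0, 0, 0], [0, 0, 0]]}}

```text
time_s: 14.0
tcp_pos: [553.7, -20.6, 53.0]
tcp_rot: [0.653, 0.757, 0.002, -0.003]
wrist_force: [-2.4, 12.7, 4.5]
gripper_width: 19.7
finger_force: 60.3
```

```bash
python3 o.py|tail -2
```

```text
14.05 [553.7 -20.7  53. ] [-1.7 11.3  2.9] [ 2.64  0.42 -0.01] [ 6.57 10.98]
14.1 [553.7 -20.7  53. ] [-1.6 12.   4.1] [2.62 0.47 0.01] [ 6.58 10.97]
```

{"name": "arm_command", "arguments": {"translation": [[0.0001, -0.0004, 0], [0, -0.0004, 0], [0.0001, -0.0004, 0], [0, -0.0003, 0], [0, 0, 0]], "dr": [[0, 0, 0], [0, 0, 0], [0, 0, 0], [0, 0, 0], [0, 0, 0]]}}

```text
time_s: 14.52
tcp_pos: [553.8, -20.7, 53.0]
tcp_rot: [0.653, 0.758, 0.002, -0.003]
wrist_force: [-2.7, 14.5, 4.8]
gripper_width: 19.7
finger_force: 60.5
```

```bash
python3 o.py|tail -2
```

```text
14.5667 [553.8 -20.7  53. ] [-2.  14.   4.1] [ 3.24  0.54 -0.01] [ 7.94 12.28]
14.6167 [553.8 -20.7  53. ] [-2.2 13.7  5. ] [ 3.24  0.5  -0.05] [ 7.93 12.27]
```

{"name": "arm_command", "arguments": {"translation": [[0.0001, -0.0004, 0], [0, -0.0002, 0], [0, 0, 0], [0, 0, 0], [0, 0, 0]], "dr": [[0, 0, 0], [0, 0, 0], [0, 0, 0], [0, 0, 0], [0, 0, 0]]}}

```text
time_s: 15.03
tcp_pos: [553.8, -20.8, 53.1]
tcp_rot: [0.653, 0.758, 0.002, -0.004]
wrist_force: [-3.0, 15.7, 5.9]
gripper_width: 19.6
finger_force: 60.6
```

{"name": "arm_command", "arguments": {"translation": [[0, 0, 0], [0, 0, 0], [0, 0, 0], [0, 0, 0], [0, 0, 0]], "dr": [[0, 0, 0], [0, 0, 0], [0, 0, 0], [0, 0, 0], [0, 0, 0]]}}

```text
time_s: 15.45
tcp_pos: [553.8, -20.7, 53.1]
tcp_rot: [0.653, 0.758, 0.002, -0.004]
wrist_force: [-2.8, 15.1, 5.1]
gripper_width: 19.9
finger_force: 60.6
```

```bash
python3 o.py|tail -2
```

```text
15.5 [553.8 -20.7  53.1] [-3.  15.9  5. ] [3.43 0.61 0.02] [ 8.47 12.8 ]
15.55 [553.8 -20.7  53. ] [-2.5 15.7  5.3] [ 3.42  0.62 -0.  ] [ 8.47 12.8 ]
```

{"name": "arm_command", "arguments": {"translation": [[-0.0003, 0.002, 0], [-0.0004, 0.003, 0], [-0.0007, 0.005, 0], [-0.0015, 0.01, 0], [-0.0022, 0.015, 0]], "dr": [[0, 0, 0], [0, 0, 0], [0, 0, 0], [0, 0, 0], [0, 0, 0]]}}

```text
time_s: 15.97
tcp_pos: [549.4, 5.1, 52.8]
tcp_rot: [0.656, 0.755, -0.001, 0.001]
wrist_force: [0.3, -0.8, -0.6]
gripper_width: 20.3
finger_force: 58.8
```

{"name": "arm_command", "arguments": {"translation": [[-0.0029, 0.02, 0], [-0.0029, 0.02, 0], [-0.0029, 0.02, 0], [-0.0022, 0.015, 0], [0, 0, 0]], "dr": [[0, 0, 0], [0, 0, 0], [0, 0, 0], [0, 0, 0], [0, 0, 0]]}}

```text
time_s: 16.38
tcp_pos: [537.8, 86.0, 52.5]
tcp_rot: [0.652, 0.758, 0.0, -0.001]
wrist_force: [-0.2, 0.5, -1.1]
gripper_width: 19.8
finger_force: 58.8
```

{"name": "arm_command", "arguments": {"translation": [[0, 0, 0.02], [0, 0, 0.02], [0, 0, 0.01], [0, 0, 0], [0, 0, 0]], "dr": [[0, 0, 0], [0, 0, 0], [0, 0, 0], [0, 0, 0], [0, 0, 0]]}}

```text
time_s: 16.8
tcp_pos: [538.6, 81.6, 102.9]
tcp_rot: [0.654, 0.756, 0.0, 0.0]
wrist_force: [0.5, 1.1, -1.8]
gripper_width: 20.0
finger_force: 59.0
```

```bash
python3 o.py|tail -1; python3 -c "
from h import *
cv2.imwrite('pics/s4.png',capture('side')['image'])"
```

```text
16.9 [537.6  81.8 101.8] [-0.  -0.8 -1.1] [-0.02 -0.   -0.  ] [0.05 4.38]
```

{"name": "arm_command", "arguments": {"translation": [[-0.0069, 0.0209, 0], [-0.0069, 0.0209, 0], [-0.0069, 0.0209, 0], [-0.0069, 0.0209, 0], [-0.0069, 0.0209, 0]], "dr": [[0, 0, 7], [0, 0, 7], [0, 0, 7], [0, 0, 7], [0, 0, 7]]}}

```text
time_s: 17.37
tcp_pos: [503.0, 187.3, 101.8]
tcp_rot: [0.394, 0.919, -0.001, -0.001]
wrist_force: [-0.1, 0.4, -0.2]
gripper_width: 20.1
finger_force: 59.0
```

{"name": "arm_command", "arguments": {"translation": [[-0.0069, 0.0209, 0], [-0.0069, 0.0209, 0], [-0.0069, 0.0209, 0], [-0.0069, 0.0209, 0], [-0.0069, 0.0209, 0]], "dr": [[0, 0, 7], [0, 0, 7], [0, 0, 7], [0, 0, 7], [0, 0, 6.5]]}}

```text
time_s: 17.78
tcp_pos: [468.5, 291.8, 101.7]
tcp_rot: [0.103, 0.995, -0.001, -0.001]
wrist_force: [-0.5, 0.3, -1.2]
gripper_width: 19.9
finger_force: 59.0
```

{"name": "arm_command", "arguments": {"translation": [[0, 0, -0.02], [0, 0, -0.02], [0, 0, -0.015], [0, 0, -0.003], [0, 0, 0]], "dr": [[0, 0, 0], [0, 0, 0], [0, 0, 0], [0, 0, 0], [0, 0, 0]]}}

```text
time_s: 18.2
tcp_pos: [468.4, 290.4, 43.1]
tcp_rot: [0.106, 0.994, -0.001, -0.002]
wrist_force: [-0.6, -0.5, -1.0]
gripper_width: 19.8
finger_force: 59.0
```

```bash
python3 o.py|tail -1
python3 - <<'E'
from h import *
c=capture("scene");d=capture("side")
cv2.imwrite("pics/s5.png",np.hstack([crop(c["image"],400,190,160,130,2.5),crop(d["image"],240,320,160,130,2.5)]))
E
```

```text
18.3 [469.9 291.3  45. ] [-0.1  0.  -0.6] [ 0.03  0.04 -0.04] [-0.04  1.16]
```

View pics/s5.png

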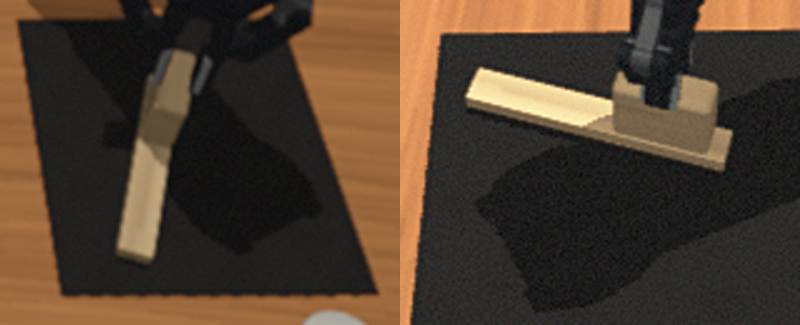

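Stick is level, over the mat at its old place. Lower gently to contact.

{"name": "arm_command", "arguments": {"translation": [[0, 0, -0.001], [0, 0, -0.001], [0, 0, -0.001], [0, 0, -0.0007], [0, 0, 0]], "dr": [[0, 0, 0], [0, 0, 0], [0, 0, 0], [0, 0, 0], [0, 0, 0]]}}

```text
time_s: 18.82
tcp_pos: [469.4, 291.3, 41.1]
tcp_rot: [0.106, 0.994, 0.0, -0.0]
wrist_force: [-0.3, 0.1, -0.3]
gripper_width: 19.8
finger_force: 59.0
```

```bash
python3 o.py
```

```text
18.8167 [469.4 291.3  41.1] [-0.3  0.1 -0.3] [0.02 0.02 0.  ] [0.02 1.24]
18.8667 [469.4 291.3  41.1] [-0.2  0.7 -1.2] [ 0.02  0.02 -0.02] [0.   1.22]
18.9167 [469.4 291.3  41.1] [-0.3 -0.2 -2. ] [-0.03  0.05 -0.06] [-0.    1.22]
```

{"name": "arm_command", "arguments": {"translation": [[0, 0, -0.0005], [0, 0, -0.0005], [0, 0, -0.0005], [0, 0, -0.0003], [0, 0, 0]], "dr": [[0, 0, 0], [0, 0, 0], [0, 0, 0], [0, 0, 0], [0, 0, 0]]}}

```text
time_s: 19.33
tcp_pos: [469.5, 291.4, 40.3]
tcp_rot: [0.106, 0.994, 0.0, -0.0]
wrist_force: [-2.6, -2.1, 7.6]
gripper_width: 20.2
finger_force: 61.7
```

```bash
python3 o.py
```

```text
19.3333 [469.5 291.4  40.3] [-2.6 -2.1  7.6] [-0.34  0.53  0.04] [0.05 1.19]
19.3833 [469.5 291.4  40.3] [-3.3 -1.4  7.3] [-0.3   0.57  0.04] [0.04 1.19]
19.4333 [469.5 291.4  40.4] [-2.2 -1.1  7.6] [-0.36  0.52 -0.  ] [0.04 1.19]
```

{"name": "arm_command", "arguments": {"translation": [[0, 0, 0.0006], [0, 0, 0], [0, 0, 0]], "dr": [[0, 0, 0], [0, 0, 0], [0, 0, 0]]}}

```text
time_s: 19.68
tcp_pos: [469.5, 291.4, 40.4]
tcp_rot: [0.106, 0.994, 0.0, 0.0]
wrist_force: [-2.6, -1.4, 5.3]
gripper_width: 20.0
finger_force: 61.0
```

{"name": "arm_command", "arguments": {"translation": [[0, 0, 0], [0, 0, 0], [0, 0, 0], [0, 0, 0], [0, 0, 0]], "dr": [[0, 0, 0], [0, 0, 0], [0, 0, 0], [0, 0, 0], [0, 0, 0]], "claw": 0.0854}}

```text
time_s: 20.1
tcp_pos: [469.5, 291.3, 39.7]
tcp_rot: [0.106, 0.994, -0.0, -0.0]
wrist_force: [0.0, -0.1, -0.7]
gripper_width: 78.7
finger_force: 0.0
```

{"name": "arm_command", "arguments": {"translation": [[0, 0, 0], [0, 0, 0], [0, 0, 0.01], [0, 0, 0.02], [0, 0, 0.03]], "dr": [[0, 0, 0], [0, 0, 0], [0, 0, 0], [0, 0, 0], [0, 0, 0]]}}

```text
time_s: 20.52
tcp_pos: [467.8, 290.3, 99.0]
tcp_rot: [0.106, 0.994, -0.002, -0.002]
wrist_force: [0.7, 0.4, 0.3]
gripper_width: 85.2
finger_force: 0.0
```

{"name": "arm_command", "arguments": {"translation": [[0, 0, 0.03], [-0.01, 0.03, 0.03], [-0.01, 0.03, 0.03], [-0.01, 0.03, 0], [0, 0, 0]], "dr": [[0, 0, 0], [0, 0, 0], [0, 0, 0], [0, 0, 0], [0, 0, 0]]}}

```text
time_s: 20.93
tcp_pos: [437.5, 387.1, 190.6]
tcp_rot: [0.101, 0.995, 0.004, 0.001]
wrist_force: [0.1, 1.5, -0.7]
gripper_width: 85.7
finger_force: 0.0
```

{"name": "arm_command", "arguments": {"translation": [[-0.02, 0.035, 0], [-0.02, 0.035, 0], [-0.02, 0.035, 0], [0, 0, 0], [0, 0, 0]], "dr": [[0, 0, 0], [0, 0, 0], [0, 0, 0], [0, 0, 0], [0, 0, 0]]}}

```text
time_s: 21.35
tcp_pos: [377.5, 486.1, 187.3]
tcp_rot: [0.103, 0.995, 0.0, -0.001]
wrist_force: [0.9, -1.1, -0.3]
gripper_width: 85.3
finger_force: 0.0
```

```bash
python3 o.py|tail -1
python3 - <<'E'
from h import *
c=capture("scene");d=capture("side")
cv2.imwrite("pics/s6.png",np.hstack([cv2.resize(c["image"],(400,300)),cv2.resize(d["image"],(400,300))]))
a=np.vstack([np.hstack([crop(c["image"],160,170,320,140,1.25)]),crop(c["image"],400,190,160,130,2.5)]);b=np.vstack([crop(d["image"],240,160,160,140,2.5)[:350],crop(d["image"],240,330,160,130,2.5)])
h=500;cv2.imwrite("pics/s6.png",np.hstack([a[:h],b[:h] if False else np.vstack([crop(d["image"],250,160,160,70,2.5),crop(d["image"],240,330,160,130,2.5)])[:h]]))
E
```

```text
21.45 [380.8 482.8 187.3] [ 0.3 -0.  -0.6] [-0.05  0.02  0.04] [-1.54 -0.49]
```

View pics/s6.png

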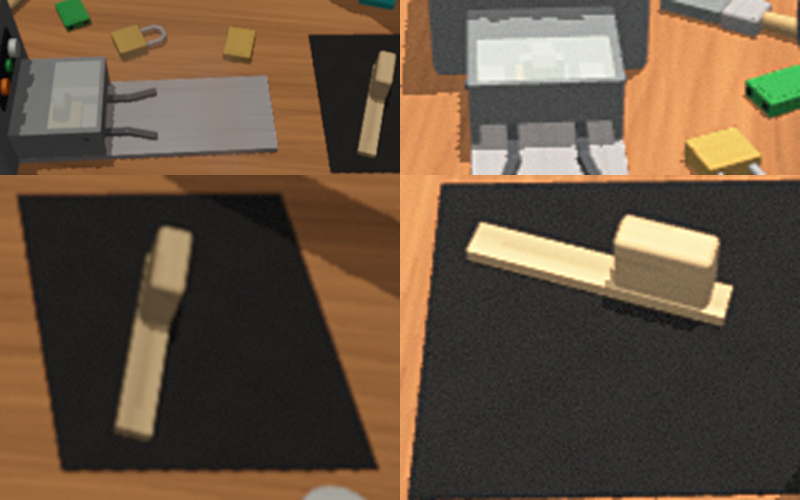

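The stick lies flat on the mat with its handle up. The work stayed under the guard, and the twin and the padlock have not moved.

```bash
python3 -c "
from station import *
print(hand_in())"
```

```text
the job is handed in; nothing more can be done
None
```

The brass padlock body is pushed home against the stop with about 8 N beyond the feed's drag (the stop gave no sign of sliding), the stick is back flat on its mat with the handle up, and the job was handed in at about 21 s.

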